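# Scrape the drilling board clear of slugs

### The job

Clear the five loose metal slugs off the black drilling board: take the orange scraper by its grip and sweep them all over the board's open end into the blue scrap tray, without touching the slugs with the gripper or arm. Then stand the scraper upright on the middle of its green mat and let go. Leave the blue dish, the loose red and green lamps and the screwdriver where they are.

Things in the scene. Friction and masses are not known exactly. Their poses are not given: they have to be found in the camera images.
- board: Black drilling board, fixed: 150 (its x) x 220 (its y) mm, flat top 30 mm above the origin (centre of its underside, on the counter). A pale wooden batten 8 mm wide and 8 mm high runs along each long edge (at x = +-71 mm, along y), leaving a 134 mm wide channel that is open at both ends (y = +-110 mm).
- scrap_tray: Empty bright blue open scrap tray, fixed, against one end of the board (either end): 150 (x) x 98 (y) mm outside, walls 4 mm thick and 22 mm high (8 mm below the board's top), floor 4 mm thick. Origin: centre of its underside; axes parallel to the board's.
- lamp_tray: White tray of the same size and axes at the board's other end, fixed, filled with red, green and yellow pilot lamps up to 34 mm high. Not for scrap.
- mat: Flat green mat, fixed on the counter, 130 (x) x 90 (y) x 3 mm thick: the scraper's place. Origin: centre of its underside.
- scraper: Orange scraper block, 180 g, standing upright on the mat. Foot with black rubber sole: 80 mm long (its x), 20 mm thick (its y), 18 mm high. On it stands a grip, 44 mm (x) x 24 mm (y), from 18 to 72 mm above the origin, to be pinched across its 24 mm. Origin: centre of the sole; z up through the grip.
- dish: Blue bowl, loose, 104 mm across, 35 mm high; a bystander. Origin: centre of its underside.
- red_lamp: Loose red pilot lamp, 32 mm across, 40 mm high, upright; a bystander. Origin: centre of its underside.
- green_lamp: Loose green pilot lamp, same size; a bystander. Origin: centre of its underside.
- screwdriver: Loose screwdriver lying beyond the board; a bystander.
- slug0: Loose steel hole-saw slug (a disc) on the board, 22 mm across, 5 mm thick, 15 g. Origin: centre of its underside as it lies at the start.
- slug1: Loose brass hole-saw slug (a disc) on the board, 22 mm across, 5 mm thick, 15 g. Origin: centre of its underside as it lies at the start.
- slug2: Loose steel hole-saw slug (a disc) on the board, 22 mm across, 5 mm thick, 15 g. Origin: centre of its underside as it lies at the start.
- slug3: Loose copper hole-saw slug (a disc) on the board, 22 mm across, 5 mm thick, 15 g. Origin: centre of its underside as it lies at the start.
- slug4: Loose brass hole-saw slug (a disc) on the board, 22 mm across, 5 mm thick, 15 g. Origin: centre of its underside as it lies at the start.

How it is judged:
By the outcome, as a careful person would: the job done as asked, in the order asked, and still so for the second after the job is handed in, with the robot touching nothing.
It also fails if it takes over 58 s, if anything falls off the work surface, if the arm or the gripper's body presses on something with over 40 N, if the wrist force passes 120 N, or if a joint passes its speed limit or range.

### The arm

A 6-joint arm with a two-finger parallel gripper is mounted at the origin on the work surface. World frame = base frame: x ahead of the robot, y to its left, z up, the work surface at z = 0. Lengths are in mm, angles in degrees, forces in N, time in s.
With the tool pointing down it reaches from about 300 to 850 mm from the base axis. Payload 4.2 kg.
Tool frame: the origin (TCP) lies midway between the tips of the shut fingers; the grasp point (between the pads) lies 19 mm behind it; z points along the fingers, y is the line along which they close (so a half turn about z gives the same grasp; the last joint's range is limited). The gripper opens to 91 mm and grips with 3 to 60 N. Pads are 32 mm wide; open, the fingers measure 118 mm over their backs; the gripper's body (76 mm by 178 mm) begins 60 mm behind the grasp point.
Start: joints at [73.854, 18.312, 89.639, -0, 72.044, -1.146], TCP at [148.823, 555.423, 213.976] pointing down, gripper open.
Joint ranges: [-177.97, 177.97], [-48.28, 115.42], [12.27, 149.76], [-77.06, 257.06], [2.81, 150.46], [-146.56, 146.56]. Speed limits (degrees/s): [147.25, 147.25, 180, 180, 180, 180].

### API

Orientations are given as [roll, pitch, yaw] about the fixed x, y, z axes, in that order (R = Rz(yaw) Ry(pitch) Rx(roll)).
In Python, from workcell import env gives the robot as it stands.
- The arm moves only by the tool send_rows, never from a script. Its argument "steps" is a list that holds one entry, the list of rows, each a list of 5 numbers: the shift along the tool's x, y, z scaled (see below), then the turn about the tool's z scaled (see below), then the opening, from 0 (shut) to 1 (fully open). In form: [[[dx, dy, dz, yaw, fingers], ...]]. A call has 1 to 5 rows; each row shifts and turns the commanded pose from where the row before left it, along the tool's axes as they then stand; what a row does not reach is not made up. The controller multiplies each number of a shift by 0.04 m and each number of a turn by 0.12 rad. A row lasts 1/12 s, in which the tool goes at most 41.7 mm and 7.16 degrees, less where a joint would pass 70% of its speed; a pose out of reach is approached as far as the arm can. A call with a number of a shift or a turn outside -1 to 1 is refused whole. A call with a gripper value outside its range is refused whole. The fingers move at their own pace and stop on an object; "squeeze" is the grip in N (left out, the last holds). Time passes only in rows, so rows that do not move let the fingers close. It gives the time, the measured TCP pose, the force, the opening and the grip force at its end, in the units of the state.
- env.state(): the state, without advancing time (a new reading comes with each control period).
- env.grab_frame(name): name is "scene" or "side" or "wrist"; returns a dict with "pixels" (400x640x3 uint8, red, green, blue), "depth" (400x640 float32, mm along the optical axis (not along the pixel's ray), 0 where there is no reading), "intrinsics" (3x3 intrinsics, pixels), "cam_to_world" (4x4, takes a point from camera to world coordinates). Camera axes: x right, y down, z forward; pixel columns grow to the right and rows downward; lengths in mm; the calibration is good to about 2 mm. A picture is of the moment at which its call begins.
- env.job_done(): hands the job in; it is judged then, once.
The state is a dict: "time_s": time; "qpos": joint angles; "qvel": joint speeds; "effort": joint torques, N m; "ee_pos": TCP position; "ee_rot": TCP orientation; "force": force on the tool from outside, world axes, zero at the start; "torque": the same for the moment, N m; "gripper_width": finger opening in mm; "gripper_force": force on a finger pad.
Only numpy, scipy, OpenCV 4.12 (cv2) and the standard library are available. Lean on these libraries where they do the work, as an engineer would, in place of code of your own. Each camera call takes 0.05 s, during which the arm holds its last target. There are 200 camera calls.

## Working session

There is one attempt and no reset: what is moved stays moved. The work goes in short steps, Python scripts to look and compute and a tool call to move; the robot and the scene stay as the last step left them, time stands still between calls to the robot, and variables do not carry over. Pictures are saved under pics/ and viewed, at most 10 in all, crops included, and the job is handed in when it is done.

Besides the shell and the picture viewer there is one more tool, called after "Emit:" as name([rows], argument=value, ...), one row to a line, values as JSON. send_rows: Moves the arm, as the interface text tells. Shifts and turns lie within -1 to 1; 1 stands for 0.04 m of shift or 0.12 rad of turn. Its arguments: {"type":"object","properties":{"steps":{"type":"array"},"squeeze":{"type":"number"}},"required":["steps"]}

```bash
mkdir -p pics; cat > h.py <<'E'
from workcell import env
import numpy as np, cv2
def snap(name,fn=None):
    f=env.grab_frame(name)
    if fn: cv2.imwrite(f'pics/{fn}.png',f['pixels'][:,:,::-1])
    return f
def cloud(f):
    K=f['intrinsics'];d=f['depth'];v,u=np.indices(d.shape)
    p=np.stack([(u-K[0][2])/K[0][0]*d,(v-K[1][2])/K[1][1]*d,d,np.ones_like(d)],-1)
    return (p@np.array(f['cam_to_world']).T)[...,:3]
E
python3 - <<'E'
from h import *
for n in ['scene','side']:
    f=snap(n,n+'0'); np.savez(f'{n}0.npz',**{k:np.array(v) for k,v in f.items()})
print(env.state())
E
```

```text
{'time_s': 0.1, 'qpos': array([ 7.38526263e+01,  1.83468316e+01,  8.96990356e+01, -8.04108212e-04,
        7.20417544e+01, -1.14598126e+00]), 'qvel': array([-0.07026772, -0.08813097, -0.11242768,  0.04077774,  0.02384152,
        0.1191728 ]), 'effort': array([-1.33598161e-03, -4.13328266e+01, -2.32506108e+01,  7.27978698e-02,
        4.22447501e-02, -6.03528611e-05]), 'ee_pos': array([148.71697247, 554.98226183, 213.21840698]), 'ee_rot': array([-1.79912381e+02, -9.88014883e-04,  1.64998855e+02]), 'force': array([-0.06738199,  0.16289854, -0.40166122]), 'torque': array([ 0.03838316, -0.01535316,  0.01332216]), 'gripper_force': 0.0, 'gripper_width': 91.37778875536307}
```

View pics/scene0.png

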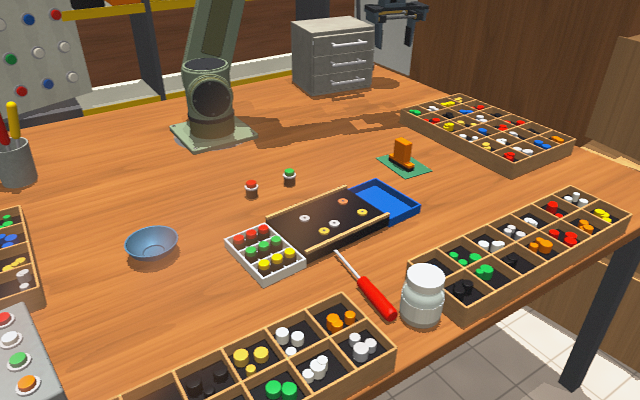

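View pics/side0.png

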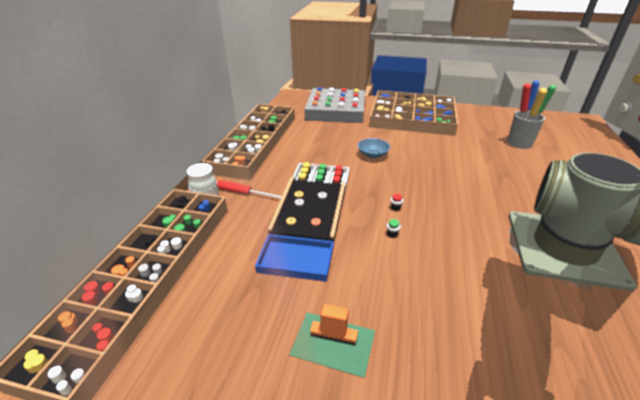

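The scene view shows the robot at the top, the board around (328,220) with slugs at about (305,217), (343,201), (362,212), (334,223) and (323,230). The blue tray is at (388,202) on the +y end, and the scraper at (402,155) on the mat. The side view agrees. Next I'll measure poses.

```bash
cat > m.py <<'E'
from h import *
def rect(p,l):
    r=cv2.minAreaRect(p[:,:2].astype(np.float32)); print(l,len(p),'c',np.round(r[0],1),'sz',np.round(r[1],1),'ang',round(r[2],1),'z',np.round(np.percentile(p[:,2],[2,50,98]),1))
for n in ['scene','side']:
    f=np.load(n+'0.npz');P=cloud(f);hsv=cv2.cvtColor(f['pixels'],cv2.COLOR_RGB2HSV);H,S,V=hsv[...,0],hsv[...,1],hsv[...,2]
    ok=(f['depth']>0)&(P[...,0]>200)&(P[...,0]<800)&(P[...,1]>-350)&(P[...,1]<500)
    x,y,z=[P[...,i] for i in range(3)]
    print(n,'counter z',np.median(z[ok&(H>5)&(H<20)&(abs(z)<12)]))
    def big(m):
        k,L,st,_=cv2.connectedComponentsWithStats(m.astype(np.uint8)); return L==1+np.argmax(st[1:,4])
    mat=big(ok&(H>60)&(H<90)&(S>90)&(z<12)); rect(P[mat],'mat')
    tr=big(ok&(H>105)&(H<125)&(S>170)); rect(P[tr],'tray')
    c=P[mat].mean(0)
    o=ok&(H>5)&(H<20)&(S>180)&(z>6)&(np.hypot(x-c[0],y-c[1])<70)
    rect(P[o],'scr'); rect(P[o&(z>66)],'scr top'); rect(P[o&(z>22)],'scr grip');rect(P[o&(z<21)],'scr foot')
    t=P[tr].mean(0)
    b=big(ok&(V<70)&(z>22)&(z<38)&(np.hypot(x-t[0],y-t[1])<320)); rect(P[b],'board')
    hull=cv2.convexHull(np.argwhere(b)[:,::-1].astype(np.int32)); m=np.zeros(b.shape,np.uint8);cv2.fillConvexPoly(m,hull,1)
    sl=(m>0)&~b&(V>90)&(z>31)&(z<42)
    k,L,st,_=cv2.connectedComponentsWithStats(sl.astype(np.uint8))
    for i in range(1,k):
        if st[i,4]>12: q=P[L==i]; print('  slug',st[i,4],np.round((q.min(0)+q.max(0))/2,1),np.round(np.ptp(q,axis=0),0),np.median(hsv[L==i],0))
    for nm,mm in [('red',(H<4)|(H>176)),('grn',(H>45)&(H<75))]:
        r=ok&mm&(S>140)&(z>15)&(z<60)
        k,L,st,_=cv2.connectedComponentsWithStats(r.astype(np.uint8))
        for i in range(1,k):
            if st[i,4]>15: print('  ',nm,st[i,4],np.round(P[L==i].mean(0)))
E
python3 m.py
```

```text
scene counter z -0.13164714261881727
mat 441 c [462.6 347.9] sz [ 91.3 130.8] ang 84.3 z [-0.3  2.4  5.9]
tray 1398 c [581.8 173.5] sz [153.4 102.8] ang 3.9 z [ 1.4  4.8 23.1]
scr 460 c [462.5 338.2] sz [28.9 82.3] ang 89.4 z [13.  44.9 75.6]
scr top 106 c [463.3 336.7] sz [26.3 44.5] ang 89.9 z [66.2 73.1 75.9]
scr grip 358 c [466.4 338.1] sz [28.9 55.1] ang 89.4 z [22.8 53.1 75.7]
scr foot 88 c [462.5 338.7] sz [21.6 82.3] ang 89.5 z [10.8 16.9 20.6]
board 896 c [591.9  41.9] sz [110.2 164.3] ang 3.6 z [27.8 29.8 31.9]
  slug 47 [561.2  76.3  34. ] [21. 20.  6.] [ 11. 150. 231.]
  slug 56 [616.3  87.4  34. ] [22. 23.  6.] [ 25.  164.  246.5]
  slug 61 [618.9  12.9  34.5] [22. 23.  6.] [  8.   5. 235.]
  slug 19 [633.7 -15.3  33.4] [15. 15.  4.] [ 21. 164. 194.]
   red 116 [786. -39.  22.]
   grn 30 [385.  40.  39.]
   grn 32 [ 600. -116.   34.]
   grn 42 [ 601. -145.   34.]
   grn 41 [ 603. -173.   34.]
side counter z 0.3355792773859321
mat 10 c [416.9 331.2] sz [ 1.5 17.9] ang 0.5 z [2.4 3.1 4.2]
tray 1075 c [555.1 174.5] sz [102.1 102.5] ang 3.5 z [ 2.5  4.9 23.3]Traceback (most 
[... 482 characters left out ...]
                                                      ~~~~~~~~~~~~~^^^^^^^^^^^^^^^^^^
    return _quantile_unchecked(
        a, q, axis, out, overwrite_input, method, keepdims, weights)
    return _ureduce(a,
                    func=_quantile_ureduce_func,
    ...<5 lines>...
                    overwrite_input=overwrite_input,
                    method=method)
    r = func(a, **kwargs)
    result = _quantile(arr,
                       quantiles=q,
    ...<2 lines>...
                       out=out,
                       weights=wgt)
    slices_having_nans = np.isnan(arr[-1, ...])
                                  ~~~^^^^^^^^^
IndexError: index -1 is out of bounds for axis 0 with size 0
```

```bash
cat > m2.py <<'E'
from h import *
from m import rect
E
cat > m2.py <<'E'
from h import *
def rect(p,l):
    if len(p)<5: print(l,len(p)); return
    r=cv2.minAreaRect(p[:,:2].astype(np.float32)); print(l,len(p),'c',np.round(r[0],1),'sz',np.round(r[1],1),'ang',round(r[2],1),'z',np.round(np.percentile(p[:,2],[2,50,98]),1))
a=np.radians(3.8);ex=np.array([np.cos(a),np.sin(a)]);ey=np.array([-np.sin(a),np.cos(a)]);B=np.array([592.3,14.8])
for n in ['scene','side']:
    f=np.load(n+'0.npz');P=cloud(f);hsv=cv2.cvtColor(f['pixels'],cv2.COLOR_RGB2HSV);H,S,V=hsv[...,0],hsv[...,1],hsv[...,2]
    x,y,z=[P[...,i] for i in range(3)]; ok=f['depth']>0
    u=(P[...,:2]-B)@ex; v=(P[...,:2]-B)@ey
    print(n); rect(P[ok&(abs(u)<100)&(v>90)&(v<230)&(H>100)&(H<130)&(S>100)],'tray')
    near=ok&(np.hypot(x-463,y-338)<90)
    rect(P[near&(z>66)],'scr top'); rect(P[near&(z>8)&(z<21)],'foot'); rect(P[near&(H>55)&(H<95)&(S>70)&(z<9)],'mat')
    # battens: z 35..42 near edges
    bt=ok&(z>34.5)&(z<42)&(abs(u)<85)&(abs(v)<112)
    for s in (1,-1):
        m=bt&(abs(u*s-71)<9)&(S>60)
        if m.sum()>20:
            print(' batten',s,m.sum(),'u slope/med',np.round(np.polyfit(v[m],u[m],1),4),'v ext',np.round(np.percentile(v[m],[1,99]),1))
    c=ok&(abs(u)<62)&(abs(v)<112)
    print(' top z',np.median(z[c&(V<80)]))
    sl=c&(V>110)&(z>29)&(z<42)
    k,L,st,_=cv2.connectedComponentsWithStats(sl.astype(np.uint8))
    for i in range(1,k):
        if st[i,4]>12:
            q=L==i; print('  slug',st[i,4],'u %.1f..%.1f v %.1f..%.1f z %.1f'%(u[q].min(),u[q].max(),v[q].min(),v[q].max(),np.median(z[q])),np.median(hsv[q],0))
E
python3 m2.py
```

```text
scene
tray 1598 c [581.6 173. ] sz [153.5 105.3] ang 4.6 z [ 1.3  5.1 24.1]
scr top 116 c [463.3 336.7] sz [26.3 44.5] ang 89.9 z [66.2 73.4 76.4]
foot 127 c [462.  336.4] sz [82.1 25.7] ang 6.7 z [ 8.4 15.4 20.6]
mat 456 c [462.6 347.9] sz [ 91.3 130.8] ang 84.3 z [-0.4  2.4  5.9]
 batten 1 338 u slope/med [-2.60000e-03  7.00617e+01] v ext [-107.2  107.4]
 batten -1 277 u slope/med [ 1.80000e-03 -7.14344e+01] v ext [-106.   106.6]
 top z 29.776114153006574
  slug 59 u -46.0..-16.4 v 53.1..73.6 z 34.3 [ 11. 150. 228.]
  slug 22 u -61.9..-45.3 v -28.6..-9.1 z 30.2 [ 11.  114.5 111. ]
  slug 61 u 14.3..39.7 v 59.3..82.2 z 34.1 [ 24. 165. 244.]
  slug 71 u -43.8..-13.5 v -54.1..-27.6 z 34.4 [ 10.  20. 211.]
  slug 66 u 10.6..36.8 v -15.2..8.0 z 34.5 [  8.    5.5 233.5]
  slug 74 u 18.6..46.1 v -47.9..-22.3 z 34.2 [ 23.  162.  231.5]
side
tray 2541 c [577.6 176.5] sz [148.5 104. ] ang 3.9 z [ 2.6  5.3 23.9]
scr top 396 c [460.2 340.7] sz [44.2 25.6] ang 0.6 z [67.  74.7 76.7]
foot 267 c [460.1 340.8] sz [80.  21.7] ang 0.3 z [ 8.3 17.2 20.9]
mat 1901 c [458.1 351.9] sz [ 87.4 125.3] ang 85.5 z [1.1 3.2 5.4]
 batten 1 196 u slope/med [-2.20000e-03  6.71206e+01] v ext [-98.9 110.8]
 batten -1 186 u slope/med [ 1.00000e-04 -7.43802e+01] v ext [-94.6 110.5]
 top z 30.44374729490761
  slug 122 u 14.5..48.0 v -57.4..9.7 z 34.4 [ 19.   15.  211.5]
  slug 57 u -37.5..-12.4 v -61.5..-29.8 z 34.9 [  0.   8. 205.]
  slug 73 u 16.2..42.1 v 54.0..84.5 z 34.5 [ 21. 119. 228.]
  slug 73 u -40.1..-15.3 v 44.6..76.7 z 34.4 [  9. 125. 217.]
```

Emit:
send_rows([
  [[0, 0, 0, -0.737, 1], [0, 0, 0, -0.737, 1], [0, 0, 0, -0.737, 1], [-0.78, -0.54, 0, 0, 1], [-0.78, -0.54, 0, 0, 1]],
], squeeze=35)

```text
time_s: 0.52
ee_pos: [210.8, 512.5, 213.3]
ee_rot: [-180.0, -0.0, -179.6]
force: [0.7, 0.9, 0.8]
gripper_width: 91.3
gripper_force: 0.0
```

Emit:
send_rows([
  [[-0.78, -0.54, 0, 0, 1], [-0.78, -0.54, 0, 0, 1], [-0.78, -0.54, 0, 0, 1], [-0.78, -0.54, 0, 0, 1], [-0.78, -0.54, 0, 0, 1]],
])

```text
time_s: 0.93
ee_pos: [368.8, 403.5, 213.7]
ee_rot: [-180.0, -0.0, -179.8]
force: [1.0, 0.4, -0.5]
gripper_width: 91.4
gripper_force: 0.0
```

Emit:
send_rows([
  [[-0.78, -0.54, 0, 0, 1], [-0.78, -0.54, 0, 0, 1], [-0.4, -0.27, 0, 0, 1], [0, 0, 0, 0, 1], [0, 0, 0, 0, 1]],
])

```text
time_s: 1.35
ee_pos: [446.6, 350.6, 213.3]
ee_rot: [-180.0, -0.1, -179.9]
force: [0.2, -0.1, -0.7]
gripper_width: 91.4
gripper_force: 0.0
```

Emit:
send_rows([
  [[-0.38, -0.3, 0.5, 0, 1], [0, 0, 0.9, 0, 1], [0, 0, 0.9, 0, 1], [0, 0, 0.9, 0, 1], [0, 0, 0, 0, 1]],
])

```text
time_s: 1.77
ee_pos: [455.9, 337.2, 79.4]
ee_rot: [-179.5, -0.7, -179.7]
force: [-1.5, -1.1, -0.8]
gripper_width: 91.2
gripper_force: 0.0
```

Emit:
send_rows([
  [[0, 0, 0.8, 0, 1], [0, 0, 0.48, 0, 1], [0, 0, 0, 0, 1], [0, 0, 0, 0, 0.4], [0, 0, 0, 0, 0.3]],
])

```text
time_s: 2.18
ee_pos: [462.4, 340.8, 37.0]
ee_rot: [179.9, 0.2, -179.8]
force: [-0.2, 0.2, -0.0]
gripper_width: 80.9
gripper_force: 0.0
```

```bash
python3 - <<'E'
from h import *
f=snap('wrist','w1');P=cloud(f);z=P[...,2];d=f['depth']>0
hsv=cv2.cvtColor(f['pixels'],cv2.COLOR_RGB2HSV);m=d&(hsv[...,0]>5)&(hsv[...,0]<20)&(hsv[...,1]>180)&(z>60)&(z<85)&(np.hypot(P[...,0]-462,P[...,1]-339)<60)
if m.sum()>20: print(m.sum(),cv2.minAreaRect(P[m][:,:2].astype(np.float32)),np.median(z[m]))
E
```

```text
3141 ((459.81304931640625, 327.4002685546875), (50.69682312011719, 44.081336975097656), 89.73993682861328) 74.88817970172161
```

Emit:
send_rows([
  [[0, 0, 0, 0, 0.2], [0, 0, 0, 0, 0.1], [0, 0, 0, 0, 0], [0, 0, 0, 0, 0], [0, 0, 0, 0, 0]],
], squeeze=35)

```text
time_s: 2.65
ee_pos: [461.7, 339.4, 35.1]
ee_rot: [180.0, 0.0, -179.8]
force: [-0.2, -0.1, -0.1]
gripper_width: 43.6
gripper_force: 0.0
```

Emit:
send_rows([
  [[0, 0, 0, 0, 0], [0, 0, 0, 0, 0], [0, 0, 0, 0, 0], [0, 0, 0, 0, 0], [0, 0, 0, 0, 0]],
])

```text
time_s: 3.07
ee_pos: [461.5, 339.3, 34.7]
ee_rot: [-180.0, -0.0, -179.8]
force: [0.4, 0.3, -0.9]
gripper_width: 23.7
gripper_force: 35.0
```

Emit:
send_rows([
  [[0, 0, -0.4, 0, 0], [0, 0, -0.8, 0, 0], [0, 0, -0.8, 0, 0], [-0.25, -0.9, 0, 0, 0], [-0.25, -0.93, 0, 0, 0]],
])

```text
time_s: 3.48
ee_pos: [483.0, 267.5, 116.7]
ee_rot: [179.9, 0.3, -179.6]
force: [0.3, -0.9, -2.0]
gripper_width: 23.7
gripper_force: 35.0
```

Emit:
send_rows([
  [[-0.25, -0.93, 0, 0, 0], [-0.25, -0.93, 0, 0, 0], [-0.25, -0.93, 0, 0, 0], [-0.25, -0.93, 0, 0, 0], [-0.25, -0.93, 0, 0, 0]],
])

```text
time_s: 3.9
ee_pos: [532.2, 78.5, 114.4]
ee_rot: [180.0, -0.0, -179.8]
force: [0.8, 0.3, -2.0]
gripper_width: 24.0
gripper_force: 35.0
```

Emit:
send_rows([
  [[-0.25, -0.93, 0, 0, 0], [-0.25, -0.93, 0, 0, 0], [-0.25, -0.93, 0, 0, 0], [-0.25, -0.93, 0, 0, 0], [0, 0, 0, -0.52, 0]],
])

```text
time_s: 4.32
ee_pos: [574.8, -74.8, 114.4]
ee_rot: [-179.8, 0.1, -176.4]
force: [1.5, -0.4, -1.4]
gripper_width: 23.9
gripper_force: 35.0
```

Emit:
send_rows([
  [[0, 0, 0, 0, 0], [0, 0, 0, 0, 0], [0, 0, 0, 0, 0]],
])

```text
time_s: 4.57
ee_pos: [572.4, -67.3, 114.3]
ee_rot: [180.0, -0.1, -176.2]
force: [0.3, 0.2, -2.2]
gripper_width: 23.6
gripper_force: 35.0
```

```bash
cat > m3.py <<'E'
from h import *
import sys
a=np.radians(3.8);ex=np.array([np.cos(a),np.sin(a)]);ey=np.array([-np.sin(a),np.cos(a)]);B=np.array([590.2,15.5])
def bd(p): p=np.array(p)[:2]-B; return np.round([p@ex,p@ey],1)
def need(u,v,z,s=None):
    s=s or env.state();p=s['ee_pos'];d=np.append(B+u*ex+v*ey,z)-p;y=np.radians(s['ee_rot'][2])
    print('at',bd(p),np.round(p,1),np.round(s['ee_rot'],1),'units',np.round(np.array([d[0]*np.cos(y)+d[1]*np.sin(y),d[0]*np.sin(y)-d[1]*np.cos(y),-d[2]])/40,3),'F',np.round(s['force'],1))
E
python3 - <<'E'
from m3 import *
need(-24,-84,63)
f=snap('wrist','w2')
P=cloud(f);hsv=cv2.cvtColor(f['pixels'],cv2.COLOR_RGB2HSV);ok=f['depth']>0
u=(P[...,:2]-B)@ex; v=(P[...,:2]-B)@ey;z=P[...,2]
for s in (1,-1):
    m=ok&(z>35)&(z<41)&(abs(u*s-71)<12)&(abs(v)<112)
    if m.sum()>20: print('batten',s,m.sum(),np.polyfit(v[m],u[m],1),np.percentile(u[m],[2,98]))
E
```

```text
at [-23.3 -81.5] [572.4 -67.3 114.3] [ 1.800e+02 -1.000e-01 -1.762e+02] units [ 0.018 -0.063  1.283] F [ 0.3  0.2 -2.2]
batten 1 464 [1.77410044e-03 6.97124151e+01] [66.46899393 73.30804375]
batten -1 3145 [ 1.65679551e-03 -7.18826020e+01] [-75.66630366 -67.96895508]
```

View pics/w2.png

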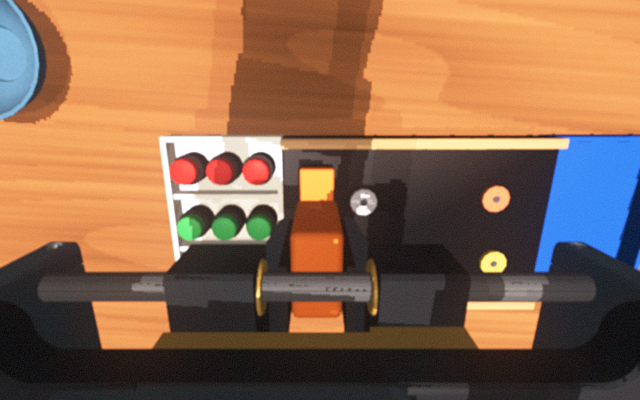

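The wrist view shows the scraper at (317,220), held near the lamp-tray end. The steel slug at (363,202) is ahead of it, copper is at (495,198), brass at (493,263), and the battens are parallel to the sweep. Now I'll lower to just above the board.

Emit:
send_rows([
  [[0.02, -0.06, 0.6, 0, 0], [0, 0, 0.5, 0, 0], [0, 0, 0.15, 0, 0], [0, 0, 0, 0, 0], [0, 0, 0, 0, 0]],
])

```text
time_s: 5.03
ee_pos: [572.7, -70.0, 65.2]
ee_rot: [180.0, 0.0, -176.2]
force: [0.7, 0.4, -1.6]
gripper_width: 23.8
gripper_force: 35.0
```

```bash
python3 - <<'E'
from m3 import *
need(-24,-84,62.6)
E
```

```text
at [-23.1 -84.2] [572.7 -70.   65.2] [ 180.     0.  -176.2] units [0.022 0.004 0.065] F [ 0.7  0.4 -1.6]
```

Emit:
send_rows([
  [[0.02, 0, 0.05, 0, 0], [0, 0, 0, 0, 0], [0, 0.3, 0, 0, 0], [0, 0.5, 0, 0, 0], [0, 0.5, 0, 0, 0]],
])

```text
time_s: 5.45
ee_pos: [568.3, -18.1, 63.3]
ee_rot: [180.0, 0.1, -176.3]
force: [-0.5, 0.9, -1.6]
gripper_width: 23.9
gripper_force: 35.0
```

```bash
python3 - <<'E'
from m3 import *
need(-24,130,62.6)
E
```

```text
at [-24.1 -32. ] [568.3 -18.1  63.3] [ 1.800e+02  1.000e-01 -1.763e+02] units [0.007 4.051 0.018] F [-0.5  0.9 -1.6]
```

Emit:
send_rows([
  [[0, 0.5, 0.01, 0, 0], [0, 0.5, 0, 0, 0], [0, 0.5, 0, 0, 0], [0, 0.5, 0, 0, 0], [0, 0.5, 0, 0, 0]],
])

```text
time_s: 5.87
ee_pos: [561.4, 82.7, 62.9]
ee_rot: [180.0, 0.1, -176.2]
force: [-0.2, -0.1, -1.5]
gripper_width: 24.3
gripper_force: 35.0
```

Emit:
send_rows([
  [[0, 0.5, 0, 0, 0], [0, 0.5, 0, 0, 0], [0, 0.4, 0, 0, 0], [0, 0.15, 0, 0, 0], [0, 0, 0, 0, 0]],
])

```text
time_s: 6.28
ee_pos: [557.3, 144.5, 62.7]
ee_rot: [180.0, 0.0, -176.1]
force: [-0.1, -0.2, -2.2]
gripper_width: 23.9
gripper_force: 35.0
```

```bash
python3 - <<'E'
from m3 import *
need(24,-84,114)
snap('scene','s1')
i=cv2.imread('pics/s1.png')[160:300,210:450];cv2.imwrite('pics/s1c.png',cv2.resize(i,None,fx=3,fy=3,interpolation=2))
E
```

```text
at [-24.2 130.9] [557.3 144.5  62.7] [ 180.     0.  -176.1] units [-1.196 -5.374 -1.281] F [-0.1 -0.2 -2.2]
```

View pics/s1c.png

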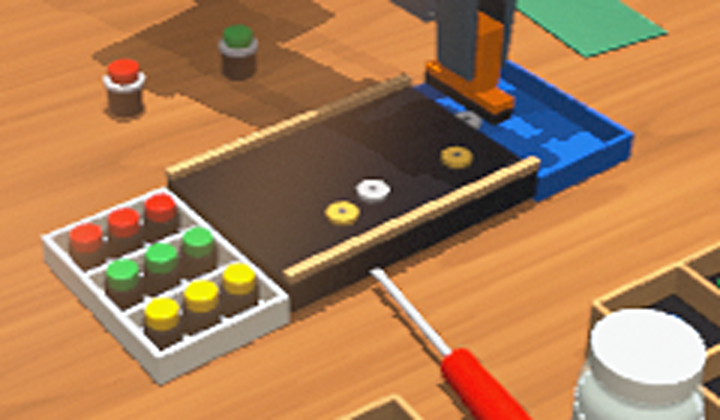

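The crop shows the left lane clear. One slug is visible in the tray by the scraper (465,118), and three slugs remain at (342,212), (373,190) and (456,156). I'll raise the scraper, return it and sweep the right lane.

Emit:
send_rows([
  [[0, 0, -0.6, 0, 0], [0, 0, -0.68, 0, 0], [-0.2, -0.9, 0, 0, 0], [-0.2, -0.9, 0, 0, 0], [-0.2, -0.9, 0, 0, 0]],
])

```text
time_s: 6.75
ee_pos: [588.8, 34.7, 114.5]
ee_rot: [-180.0, 0.1, -176.2]
force: [0.9, 0.4, -2.0]
gripper_width: 24.0
gripper_force: 35.0
```

Emit:
send_rows([
  [[-0.2, -0.9, 0, 0, 0], [-0.2, -0.9, 0, 0, 0], [-0.2, -0.87, 0, 0, 0], [0, 0, 0, 0, 0], [0, 0, 0.6, 0, 0]],
])

```text
time_s: 7.17
ee_pos: [623.2, -72.4, 93.7]
ee_rot: [-179.9, 0.6, -176.5]
force: [0.9, 0.9, -2.2]
gripper_width: 24.3
gripper_force: 35.0
```

Emit:
send_rows([
  [[0, 0, 0.5, 0, 0], [0, 0, 0.1, 0, 0], [0, 0, 0, 0, 0], [0, 0, 0, 0, 0]],
])

```text
time_s: 7.5
ee_pos: [619.8, -68.8, 66.1]
ee_rot: [-180.0, 0.0, -176.2]
force: [0.6, -0.8, -1.8]
gripper_width: 23.6
gripper_force: 35.0
```

```bash
python3 - <<'E'
from m3 import *
need(24,-84,62.6)
E
```

```text
at [ 23.9 -86.1] [619.8 -68.8  66.1] [-180.     0.  -176.2] units [-0.001  0.052  0.088] F [ 0.6 -0.8 -1.8]
```

Emit:
send_rows([
  [[0, 0, 0.08, 0, 0], [0, 0, 0, 0, 0], [0, 0.3, 0, 0, 0], [0, 0.5, 0, 0, 0], [0, 0.5, 0, 0, 0]],
])

```text
time_s: 7.92
ee_pos: [616.3, -15.6, 63.0]
ee_rot: [180.0, 0.1, -176.3]
force: [0.1, 0.6, -2.3]
gripper_width: 23.8
gripper_force: 35.0
```

Emit:
send_rows([
  [[0, 0.5, 0, 0, 0], [0, 0.5, 0, 0, 0], [0, 0.5, 0, 0, 0], [0, 0.5, 0, 0, 0], [0, 0.5, 0, 0, 0]],
])

```text
time_s: 8.33
ee_pos: [609.4, 85.2, 63.1]
ee_rot: [180.0, 0.1, -176.2]
force: [0.6, -1.2, -1.9]
gripper_width: 23.9
gripper_force: 35.0
```

Emit:
send_rows([
  [[0, 0.5, 0, 0, 0], [0, 0.5, 0, 0, 0], [0, 0.4, 0, 0, 0], [0, 0.2, 0, 0, 0], [0, 0, 0, 0, 0]],
])

```text
time_s: 8.75
ee_pos: [605.1, 149.5, 62.8]
ee_rot: [180.0, 0.0, -176.1]
force: [0.2, -0.1, -1.2]
gripper_width: 23.6
gripper_force: 35.0
```

Emit:
send_rows([
  [[0, 0, -0.6, 0, 0], [0, 0, -0.7, 0, 0], [0.9, 0, 0, 0, 0], [0.9, 0, 0, 0, 0], [0, 0, 0, 0, 0]],
])

```text
time_s: 9.17
ee_pos: [524.2, 140.2, 113.3]
ee_rot: [-179.9, -0.7, -176.2]
force: [-1.1, -0.1, -2.5]
gripper_width: 23.9
gripper_force: 35.0
```

```bash
python3 - <<'E'
from m3 import *
need(0,130,114)
f=snap('scene','s2')
i=cv2.imread('pics/s2.png')[140:280,230:450];cv2.imwrite('pics/s2c.png',cv2.resize(i,None,fx=3,fy=3,interpolation=2))
snap('side','d2')
i=cv2.imread('pics/d2.png')[150:300,230:400];cv2.imwrite('pics/d2c.png',cv2.resize(i,None,fx=3,fy=3,interpolation=2))
E
```

```text
at [-57.6 128.8] [524.2 140.2 113.3] [-179.9   -0.7 -176.2] units [-1.439  0.031 -0.017] F [-1.1 -0.1 -2.5]
```

View pics/s2c.png

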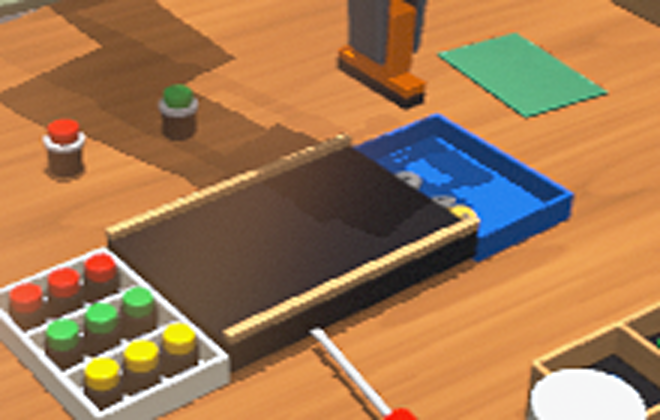

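View pics/d2c.png

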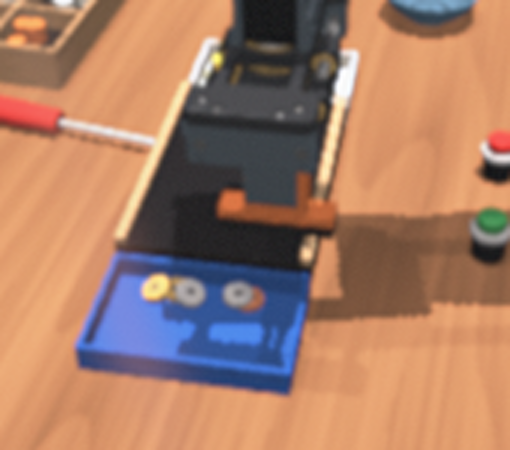

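All five slugs lie in the tray. The side crop shows brass at (157,287) and (175,287), steel at (190,291) and (238,293), and copper at (253,299). The board is clear, so I'll re-measure the empty mat and go there.

```bash
python3 - <<'E'
from m3 import *
for n in ['scene','side']:
    f=snap(n);P=cloud(f);hsv=cv2.cvtColor(f['pixels'],cv2.COLOR_RGB2HSV);z=P[...,2]
    m=(f['depth']>0)&(np.hypot(P[...,0]-460,P[...,1]-350)<95)&(hsv[...,0]>55)&(hsv[...,0]<95)&(hsv[...,1]>70)&(z<9)
    print(n,cv2.minAreaRect(P[m][:,:2].astype(np.float32)),P[m].mean(0))
c=np.array([460.5,350.]); u,v=bd(c); need(u,v,114)
E
```

```text
scene ((459.7716979980469, 348.7138671875), (90.79978942871094, 132.1540069580078), 86.48471069335938) [463.30394224 346.42745146   2.4909492 ]
side ((458.22198486328125, 352.4028015136719), (87.25302124023438, 125.33212280273438), 85.7989273071289) [448.42859692 352.26162036   3.19510229]
at [-47. 130.] [534.7 142.1 115. ] [ 1.800e+02  1.000e-01 -1.762e+02] units [1.51  5.308 0.025] F [ 0.5  0.1 -1.5]
```

Emit:
send_rows([
  [[0.26, 0.88, 0, 0, 0], [0.26, 0.88, 0, 0, 0], [0.26, 0.88, 0, 0, 0], [0.26, 0.88, 0, 0, 0], [0.26, 0.88, 0, 0, 0]],
])

```text
time_s: 9.78
ee_pos: [470.9, 316.4, 114.5]
ee_rot: [180.0, 0.1, -176.3]
force: [0.8, 0.2, -1.4]
gripper_width: 24.0
gripper_force: 35.0
```

Emit:
send_rows([
  [[0.26, 0.88, 0, 0, 0], [0, 0, 0, 0.57, 0], [0, 0, 0, 0.56, 0], [0, 0, 0.7, 0, 0], [0, 0, 0.7, 0, 0]],
])

```text
time_s: 10.2
ee_pos: [460.1, 351.1, 59.4]
ee_rot: [179.8, 0.3, 176.0]
force: [1.3, -0.4, -1.8]
gripper_width: 23.9
gripper_force: 35.0
```

Emit:
send_rows([
  [[0, 0, 0.3, 0, 0], [0, 0, 0, 0, 0], [0, 0, 0, 0, 0], [0, 0, 0, 0, 0]],
])

```text
time_s: 10.53
ee_pos: [458.9, 349.9, 47.3]
ee_rot: [179.9, 0.1, 176.0]
force: [-0.4, 0.2, -2.0]
gripper_width: 24.0
gripper_force: 35.0
```

```bash
python3 - <<'E'
from m3 import *
u,v=bd([459.3,350.3]); need(u,v,34.7)
E
```

```text
at [-108.9  342.3] [458.9 349.9  47.3] [1.799e+02 1.000e-01 1.760e+02] units [-0.01   0.011  0.316] F [-0.4  0.2 -2. ]
```

Emit:
send_rows([
  [[0, 0, 0.2, 0, 0], [0, 0, 0.09, 0, 0], [0, 0, 0, 0, 0], [0, 0, 0, 0, 0], [0, 0, 0, 0, 0]],
])

```text
time_s: 10.95
ee_pos: [457.2, 349.0, 34.9]
ee_rot: [180.0, 0.0, 176.0]
force: [-0.7, 0.6, -1.9]
gripper_width: 23.6
gripper_force: 35.0
```

Emit:
send_rows([
  [[0, 0, 0.01, 0, 0], [0, 0, 0, 0, 0], [0, 0, 0, 0, 0], [0, 0, 0, 0, 0]],
])

```text
time_s: 11.28
ee_pos: [457.3, 349.0, 34.7]
ee_rot: [180.0, 0.0, 176.0]
force: [0.3, -0.6, 2.1]
gripper_width: 23.7
gripper_force: 35.0
```

Contact is felt (the vertical force went from -1.9 to +2.1 N), so I'll release, let it settle and retreat.

Emit:
send_rows([
  [[0, 0, 0, 0, 0.35], [0, 0, 0, 0, 0.6], [0, 0, 0, 0, 0.8], [0, 0, 0, 0, 0.8], [0, 0, 0, 0, 0.8]],
])

```text
time_s: 11.7
ee_pos: [457.3, 349.0, 34.3]
ee_rot: [180.0, 0.0, 176.0]
force: [0.5, -0.4, -0.1]
gripper_width: 54.4
gripper_force: 0.0
```

Emit:
send_rows([
  [[0, 0, -0.3, 0, 0.8], [0, 0, -0.6, 0, 0.8], [0, 0, -0.9, 0, 0.8], [0, 0, -0.9, 0, 0.8], [0, 0, -0.9, 0, 0.8]],
])

```text
time_s: 12.12
ee_pos: [457.0, 348.8, 179.8]
ee_rot: [-180.0, -0.0, 176.0]
force: [0.4, 0.1, 1.1]
gripper_width: 72.7
gripper_force: 0.0
```

Emit:
send_rows([
  [[0, 0, -0.7, 0, 0.8], [0, 0, 0, 0, 0.8], [0, 0, 0, 0, 0.8], [0, 0, 0, 0, 0.8]],
])

```text
time_s: 12.45
ee_pos: [456.7, 348.6, 205.4]
ee_rot: [-179.9, -0.1, 176.0]
force: [0.2, 0.0, -0.7]
gripper_width: 72.9
gripper_force: 0.0
```

```bash
python3 - <<'E'
from m3 import *
for n in ['scene','side']:
    f=snap(n,n+'9');P=cloud(f);hsv=cv2.cvtColor(f['pixels'],cv2.COLOR_RGB2HSV);z=P[...,2]
    near=(f['depth']>0)&(np.hypot(P[...,0]-460,P[...,1]-350)<95)
    m=near&(hsv[...,0]>55)&(hsv[...,0]<95)&(hsv[...,1]>70)&(z<9);t=near&(z>66)&(z<85)
    print(n,cv2.minAreaRect(P[m][:,:2].astype(np.float32)),cv2.minAreaRect(P[t][:,:2].astype(np.float32)),np.median(z[t]))
i=cv2.imread('pics/side9.png')[150:400,230:430];cv2.imwrite('pics/d9c.png',cv2.resize(i,None,fx=2.4,fy=2.4,interpolation=2))
E
```

```text
scene ((460.8008728027344, 348.8138427734375), (89.76531982421875, 134.82565307617188), 85.62059020996094) ((458.5292053222656, 347.7552490234375), (25.13100242614746, 45.62263870239258), 88.18488311767578) 73.23769407944906
side ((457.6549987792969, 352.1132507324219), (87.5927963256836, 124.00511169433594), 86.1219253540039) ((456.0161437988281, 350.8885498046875), (24.11795997619629, 43.97301483154297), 86.7403793334961) 74.73553337599753
```

View pics/d9c.png

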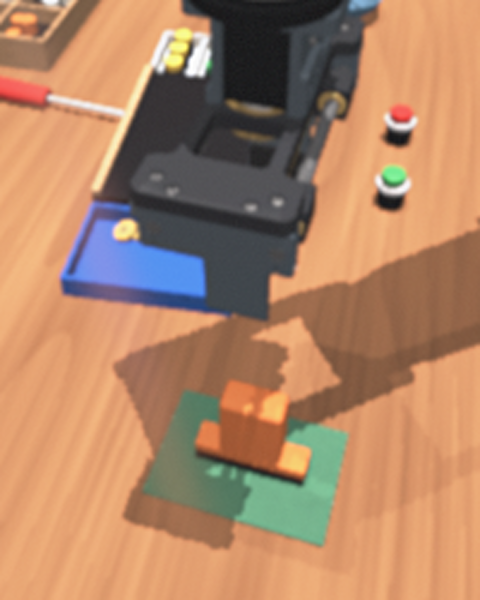

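View pics/scene9.png

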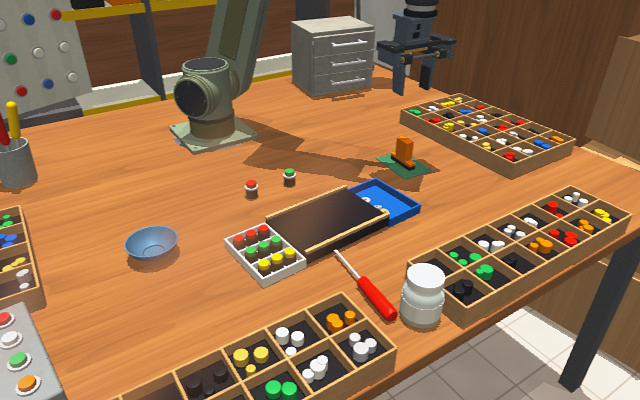

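The scraper stands upright on the mat, about 2 mm from its middle (scene view (403,155)). The board is empty, the slugs are in the tray (375,205), and the bystanders haven't moved. I'll hand in now.

```bash
python3 -c "
from workcell import env
print(env.job_done())"
```

```text
the job is handed in; nothing more can be done
None
```

The job is done and handed in at about 12.6 s: all five slugs are in the blue scrap tray, the scraper stands upright about 2 mm from the middle of its mat, and the dish, lamps and screwdriver look unmoved in the final pictures.

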